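# Close a board holder's jaw and start its clamp bolt

## Robot

A 6-joint arm with a two-finger parallel gripper is mounted at the origin on the work surface. World frame = base frame: x ahead of the robot, y to its left, z up, the work surface at z = 0. Lengths are in m, angles in rad, forces in N, time in s.
With the tool pointing down it reaches from about 0.35 to 0.85 m from the base axis. Payload 8.1 kg.
Tool frame: the origin (TCP) lies on the centre line of the jaws, within the pads' length; the fingertips stand robot.tip_extent ahead of it and the grasp point (between the pads) lies 11 mm behind it (robot.tip_extent is the distance from the TCP to the fingertips, in m); y points along the fingers, z is the direction in which the jaws open and shut, and the axes are right-handed (so a half turn about y gives the same grasp; the last joint's range is limited). The gripper opens to 93 mm and grips with 3 to 60 N. Pads are 15 mm wide; open, the fingers measure 128 mm over their backs; the gripper's body (75 mm by 188 mm) begins 65 mm behind the grasp point.
Start: joints at [1.064, 0.13, 1.488, -0, 1.523, -0.085], TCP at [0.246, 0.547, 0.227] pointing down, gripper open.
Joint ranges: [-2.96, 2.96], [-0.89, 2.26], [0.02, 2.5], [-1.34, 4.48], [0, 2.73], [-2.66, 2.66]. Speed limits (rad/s): [2.39, 2.39, 2.79, 3.14, 3.14, 3.14].

## Interface

Orientations are given as a rotation vector (axis times angle).
In Python, from plant import monitor, optics, robot gives the robot as it stands.
- The arm moves only by the shell command python3 -m inch 'ROWS' [OPENING] [FORCE]. ROWS is JSON, a list that holds one entry, the list of rows, each a list of 6 numbers: the shift along the tool's x, y, z in mm, then the turn, a rotation vector about the tool's x, y, z in rad. A call has 1 to 8 rows; each row shifts and turns the commanded pose from where the row before left it, along the tool's axes as they then stand; what a row does not reach is not made up. A row lasts 1/8 s, in which the tool goes at most 62.5 mm and 10.7 degrees, less where a joint would pass 70% of its speed; a pose out of reach is approached as far as the arm can. A call is refused whole if a number of a shift passes 62.5 or a number of a turn 0.188, either way. A call with a gripper value outside its range is refused whole. OPENING is the finger opening in mm, from 0 to 93, set as the call begins (- or left out, the last holds). The fingers move at their own pace and stop on an object; FORCE is the grip in N (left out, the last holds). Time passes only in rows, so rows that do not move let the fingers close. It gives the time, the measured TCP pose, the force and the opening at its end, in the units of the state.
- monitor.read_state(): the state, without advancing time (a new reading comes with each control period).
- optics.read_camera(name): name is "scene" or "top" or "wrist"; returns a dict with "image" (480x640x3 uint8, blue, green, red), "fx", "fy", "cx", "cy" (pixels), "rvec" (rotation vector, rad) and "tvec" (3), from world to camera coordinates, as OpenCV has them. Camera axes: x right, y down, z forward; pixel columns grow to the right and rows downward; lengths in m; the calibration is good to about 2 mm. A picture is of the moment at which its call begins. There is no depth.
- robot.close_job(): hands the job in, once; it reports no verdict.
The state is a dict: "t": time; "q": joint angles; "dq": joint speeds; "joint_torque": joint torques, N m; "tool_pos": TCP position; "orientation": TCP orientation; "force": force on the tool from outside, world axes, zero at the start; "wrist_torque": the same for the moment, N m; "opening": finger opening in m.
Only numpy, scipy, OpenCV 4.12 (cv2) and the standard library are available. Lean on these libraries where they do the work, as an engineer would, in place of code of your own. Each camera call takes 0.05 s, during which the arm holds its last target.

## Task

On the board holder, slide the blue jaw along its rail by its knob so that it pushes the green circuit board fully home against the far stop, under the overhanging lip. Then start the clamp bolt: turn the knob backward (anticlockwise seen from above) until the orange bolt tip drops as the thread lets it in, then turn it forward (clockwise) one full turn from there. Regrasp as needed, but finish with the fingers still gripping the knob, not letting go, with the jaw still closed on the board, and leave everything else on the bench where it is.

Things in the scene. Friction and masses are not known exactly. Their poses are not given: they have to be found in the camera images.
- fixture: Board holder screwed to the bench: dark steel bed 120 x 290 mm, 12 mm thick, turned about the vertical. Origin on the bench; its +y axis is the direction in which the jaw closes, its rail lies along its y axis at x = 0. At the +y end a grey fixed stop, 120 mm wide, its face at y = +90 mm; a lip at its top hangs over the bed from y = +74 mm, its underside 23 mm and its top 38 mm above the bench at most. Two guides 5 mm high, 86 mm apart, keep the board straight
- jaw (a joint): Travel in m of the blue sliding jaw (84 x 70 mm, top 40 mm above the bench, its steel collar 44 mm) along the holder's +y axis; rail friction about 6 N (up to about 10 N with the board), stays where it is left. The knob's axis is at holder x = 0, y = -110 mm + travel; the jaw's pushing face is 35 mm ahead of that. With the board fully home against the stop the travel reads 0.075; the rail's own end is at 0.079
- board_center (a point): Centre of the loose green circuit board, 80 x 90 mm (90 along the holder's y), 6 mm thick, 0.2 kg, lying on the bed 12 mm above the bench, between jaw and stop, at first 25 to 40 mm short of the stop. Fully home this point is at holder y = +45 mm
- knob_grip (a point): Point on the axis of the black round knob standing on the jaw, at the height to grip, 65 mm above the bench. Knob diameter 40 mm, its underside 48 mm and its top 78 mm above the bench; it turns about the vertical and stays at the same height; white pointer mark on top. x axis points along the mark
- knob (a joint): Angle of the knob in rad from an arbitrary zero, growing forward (clockwise seen from above), no stop within the next turns once the bolt has dropped. Friction about 0.03 N m. Where the drop comes is not known: it lies 0.6 to 2.2 rad backward from the start. From the start the knob jams after 0.7 to 2.4 rad forward, because the thread is not yet caught. Past the drop it still turns backward about 3 rad, the tip creeping up 1.3 mm per rad, to no use
- bolt (a joint): How far (m) the orange tip of the bolt (11 mm diameter, on the knob's axis) stands above the knob's top. The bolt turns with the knob but floats up and down in it, pressed down by a spring of 1 to 2 N; coarse thread, pitch 8 mm. At first about 0.022 (tip 100 mm above the bench), its tooth resting on the flat end face of the thread; at the drop it falls within 0.1 s to about 0.014, then goes down 8 mm per forward turn, so it stands at about 0.006 one turn after the drop
- flux_jar: Bystander: amber glass jar, 36 mm diameter, 42 mm high, beside the holder; origin at the underside
- heatsink: Bystander: finned aluminium heat sink, 40 x 40 x 22 mm, beside the holder; origin at the underside
- screw_tray: Bystander: steel tray of screws, 100 x 140 x 20 mm; origin at the underside
- meter: Bystander: grey hand meter lying flat, 150 x 78 x 40 mm; origin at the underside
- screwdriver: Bystander: green-handled screwdriver, 170 mm long, lying; origin at the underside
- bit_case: Bystander: black case of bits, 110 x 160 x 22 mm; origin at the underside

How it is judged:
By the outcome, as a careful person would: the job done as asked, in the order asked, and still so for the second after the job is handed in, while the arm keeps its last pose, push and grip.
It also fails if it takes over 72 s, if anything falls off the work surface, if the arm or the gripper's body presses on something with over 40 N, if the wrist force passes 120 N, or if a joint passes its speed limit or range.

## Working session

There is one attempt and no reset: what is moved stays moved. The work goes in short steps, Python scripts to look and compute and a shell command to move; the robot and the scene stay as the last step left them, time stands still between calls to the robot, and variables do not carry over. Pictures are saved under pics/ and viewed, and the job is handed in when it is done.

```bash
ls; mkdir -p pics; python3 - <<'E'
from plant import monitor, optics, robot
import cv2
s=monitor.read_state(); print({k:(v if not hasattr(v,'round') else v) for k,v in s.items()}); print(robot.tip_extent)
for n in ("scene","top","wrist"):
    c=optics.read_camera(n); cv2.imwrite(f"pics/{n}0.png",c["image"]); print(n,c["fx"],c["cx"],c["cy"],c["rvec"],c["tvec"])
E
```

```text
pics
{'t': 0.0, 'q': array([ 1.06358950e+00,  1.31159589e-01,  1.48928925e+00,  4.37630944e-05,
        1.52297041e+00, -8.54009250e-02]), 'dq': array([ 0.00051778, -0.00016622,  0.00081742, -0.00137407,  0.00059591,
        0.00063402]), 'joint_torque': array([ 3.14418918e-03, -5.59844720e+01, -4.91756380e+01,  7.69795803e-02,
        3.52169399e-02, -1.51400391e-04]), 'tool_pos': array([0.24534246, 0.54694371, 0.22558289]), 'orientation': array([-1.54709842,  0.3313759 , -0.33046673]), 'force': array([-0.82874204, -0.77342056, -0.13446849]), 'wrist_torque': array([ 0.00303582,  0.000721  , -0.03508136]), 'opening': 0.0927502494602984}
0.008
scene 454.6582059102533 320.4646813905712 238.6094879864034 [ 1.44950923  2.15153953 -0.84522993] [ 0.21497978 -0.32918925  1.31710484]
top 604.6733870767442 313.11492501701133 236.89644304259804 [ 2.15043445 -2.160035    0.13526779] [0.02714457 0.57495004 1.51579113]
wrist 423.585458705742 317.60481645308846 235.0495263519213 [-2.41542574 -1.56530759 -0.23688869] [-0.59913881 -0.0348958   0.3904669 ]
```

View pics/scene0.png

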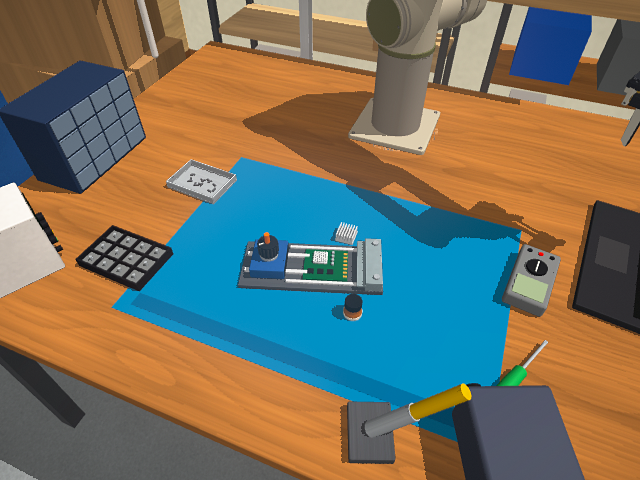

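View pics/top0.png

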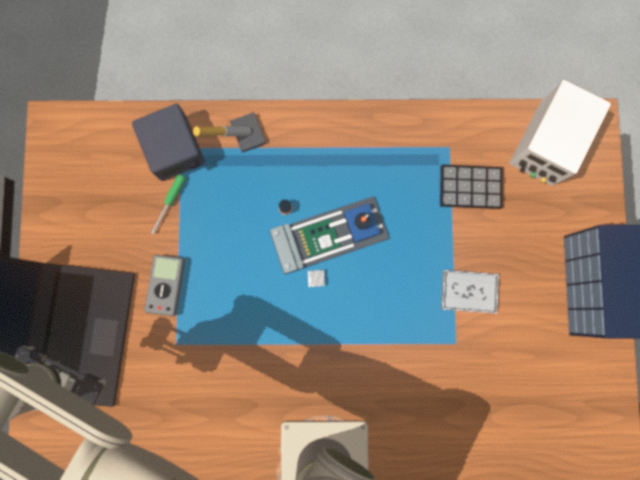

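View pics/wrist0.png

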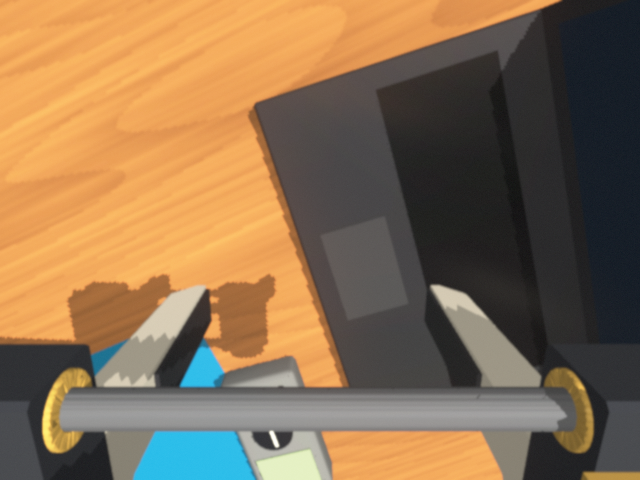

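The scene and top views show the holder mid-mat. The knob is at about scene (268,247) and top (366,219), and the stop is toward top (287,249). I'll enlarge both.

```bash
cat > h.py <<'E'
import cv2, numpy as np
from plant import monitor, optics, robot
def cam(n): 
    c=optics.read_camera(n); c["K"]=np.array([[c["fx"],0,c["cx"]],[0,c["fy"],c["cy"]],[0,0,1.]])
    c["rvec"]=np.array(c["rvec"],float);c["tvec"]=np.array(c["tvec"],float)
    c["R"]=cv2.Rodrigues(c["rvec"])[0]; c["P"]=c["K"]@np.c_[c["R"],c["tvec"]]; return c
def tri(c1,p1,c2,p2):
    X=cv2.triangulatePoints(c1["P"],c2["P"],np.array(p1,float).reshape(2,1),np.array(p2,float).reshape(2,1)); return (X[:3]/X[3]).ravel()
def atz(c,p,z):
    d=c["R"].T@np.linalg.solve(c["K"],[p[0],p[1],1.]); o=-c["R"].T@c["tvec"]; return o+d*(z-o[2])/d[2]
def proj(c,X): return cv2.projectPoints(np.array(X,float).reshape(-1,3),c["rvec"],c["tvec"],c["K"],None)[0].reshape(-1,2)
def crop(c,x,y,w,h,k,name): cv2.imwrite("pics/"+name,cv2.resize(c["image"][y:y+h,x:x+w],None,fx=k,fy=k,interpolation=cv2.INTER_CUBIC))
E
python3 - <<'E'
from h import *
crop(cam("scene"),230,220,160,100,5,"s1.png"); crop(cam("top"),260,185,140,100,5,"t1.png")
E
```

```text
(no output)
```

View pics/s1.png

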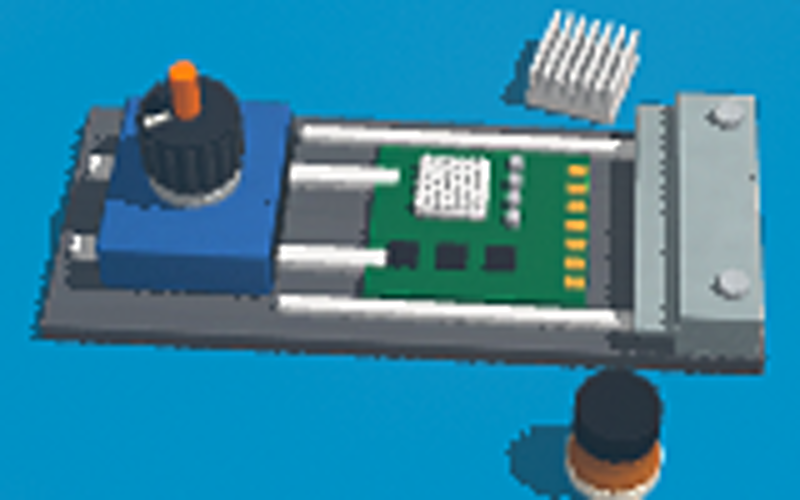

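View pics/t1.png

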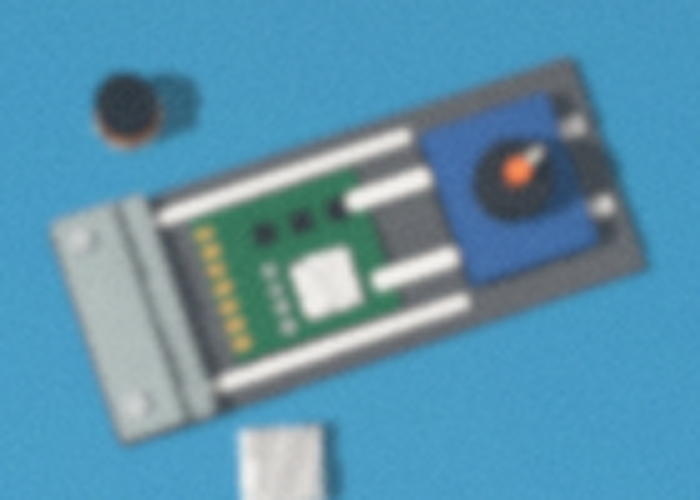

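```bash
python3 - <<'E'
from h import *
s=cam("scene");t=cam("top")
S=lambda a,b:(230+a/5-.4,220+b/5-.4); T=lambda a,b:(260+a/5-.4,185+b/5-.4)
print("tip",tri(s,S(182,66),t,T(517,170)))
print("knobtop",tri(s,S(190,105),t,T(514,180)))
a=atz(t,T(575,58),.012);b=atz(t,T(648,268),.012)
print("bed -y corners",a,b,(a+b)/2,np.linalg.norm(a-b),np.arctan2(*(a-b)[[1,0]]))
print("knob at z78",atz(t,T(514,180),.078), atz(t,T(517,170),.1))
print("scene tip z100",atz(s,S(182,66),.1), atz(s,S(190,105),.078))
c=atz(s,S(40,335),.012);d=atz(s,S(90,108),.012);print(c,d)
# guides ends
for p in [(160,216),(408,136),(220,383),(466,301)]: print(atz(t,T(*p),.017))
# stop outer corners at z .038
for p in [(52,222),(125,442)]: print(atz(t,T(*p),.038))
E
```

```text
tip [ 0.61156199 -0.09862457  0.10230474]
knobtop [ 0.61011677 -0.09871709  0.07859029]
bed -y corners [ 0.68535555 -0.137572    0.012     ] [ 0.5738597  -0.17370906  0.012     ] [ 0.62960763 -0.15564053  0.012     ] 0.11720585683056013 0.31342785036904636
knob at z78 [ 0.61038747 -0.09916465  0.078     ] [ 0.61197804 -0.09892895  0.1       ]
scene tip z100 [ 0.60960268 -0.0995873   0.1       ] [ 0.60943062 -0.09826173  0.078     ]
[ 0.69108295 -0.13013754  0.012     ] [ 0.57483465 -0.17018034  0.012     ]
[0.60169531 0.08054495 0.017     ]
[ 0.64333355 -0.04907698  0.017     ]
[0.51429517 0.04949153 0.017     ]
[ 0.55640671 -0.07829066  0.017     ]
[0.59583401 0.13526688 0.038     ]
[0.48256156 0.09756956 0.038     ]
```

```bash
cat >> h.py <<'E'
def report(goal=None,yaw=None):
    s=monitor.read_state();R=cv2.Rodrigues(np.array(s["orientation"],float))[0]; p=np.array(s["tool_pos"])
    print("t%.2f p"%s["t"],p.round(4),"q6 %.3f q1 %.3f"%(s["q"][5],s["q"][0]),"F",np.round(s["force"],1),"T",np.round(s["wrist_torque"],2),"op %.4f"%s["opening"])
    print("R",R.round(3).tolist(),"zyaw %.3f"%np.arctan2(R[1,2],R[0,2]))
    if goal is not None: print("shift tool mm",(R.T@(np.array(goal)-p)*1000).round(1))
    return s,R,p
E
python3 - <<'E'
from h import *
report((.6105,-.0987,.14))
E
```

```text
t0.35 p [0.2456 0.5473 0.2264] q6 -0.085 q1 1.064 F [-1.   1.   0.2] T [-0.   -0.   -0.05] op 0.0930
R [[0.912, -0.0, 0.409], [-0.409, -0.0, 0.912], [-0.0, -1.0, -0.0]] zyaw 1.149
shift tool mm [ 597.4   86.6 -440. ]
```

```bash
python3 -m inch '[[[42,0,-31,0,0,0],[42,0,-31,0,0,0],[42,0,-31,0,0,0],[42,0,-31,0,0,0],[42,0,-31,0,0,0],[42,0,-31,0,0,0],[42,0,-31,0,0,0],[42,0,-31,0,0,0]]]' 70
python3 -m inch '[[[42,0,-31,0,0,0],[42,0,-31,0,0,0],[42,0,-31,0,0,0],[42,0,-31,0,0,0],[42,0,-31,0,0,0],[42,0,-31,0,0,0]]]'
python3 -m inch '[[[0,0,0,0,0.187,0],[0,0,0,0,0.187,0],[0,0,0,0,0.187,0],[0,0,0,0,0.187,0],[0,0,0,0,0.187,0],[0,0,0,0,0.187,0],[0,0,0,0,0.187,0],[0,0,0,0,0.187,0]]]'
python3 -m inch '[[[0,0,0,0,0.187,0],[0,0,0,0,0.187,0],[0,0,0,0,0.187,0],[0,0,0,0,0.187,0],[0,0,0,0,0.16,0],[0,0,0,0,0,0]]]'
python3 - <<'E'
from h import *
report((.6105,-.0987,.14))
c=cam("wrist"); cv2.imwrite("pics/w1.png",c["image"]); print(proj(c,[(.6105,-.0987,.078),(.6105,-.0987,.1)]))
E
```

```text
t: 1.35
tool_pos: [0.4513, 0.1821, 0.2269]
orientation: [-1.545, 0.33, -0.331]
force: [-0.2, 0.4, 0.3]
opening: 0.0698
t: 2.1
tool_pos: [0.6051, -0.0909, 0.2267]
orientation: [-1.545, 0.331, -0.331]
force: [0.9, 0.9, -0.2]
opening: 0.0702
t: 3.1
tool_pos: [0.6044, -0.0893, 0.2266]
orientation: [-1.021, 1.464, -1.464]
force: [0.0, 0.3, 0.1]
opening: 0.0694
t: 3.85
tool_pos: [0.6044, -0.0893, 0.2266]
orientation: [-0.328, 2.05, -2.05]
force: [-0.5, -0.2, 0.6]
opening: 0.0702
t3.85 p [ 0.6044 -0.0893  0.2266] q6 1.023 q1 -0.231 F [-0.5 -0.2  0.6] T [ 0.    0.16 -0.01] op 0.0702
R [[-0.95, -0.0, 0.312], [-0.312, 0.0, -0.95], [0.0, -1.0, -0.0]] zyaw -1.254
shift tool mm [-2.9 86.6 10.9]
[[331.97909737 216.08332052]
 [333.00322403 224.09487751]]
```

View pics/w1.png

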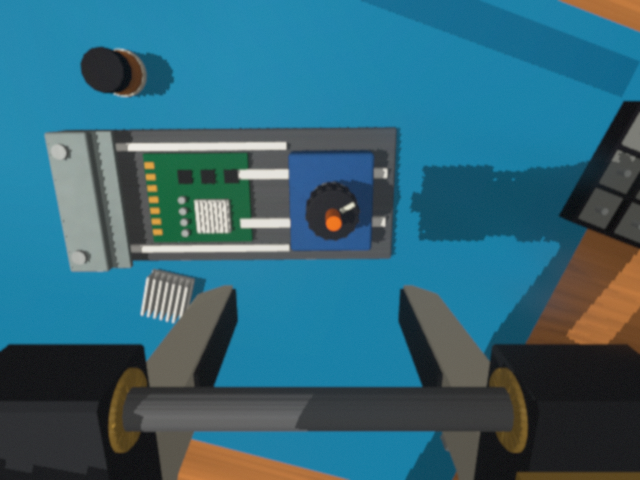

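```bash
python3 - <<'E'
from h import *
c=cam("wrist"); crop(c,270,140,140,120,5,"w1c.png")
E
```

```text
(no output)
```

View pics/w1c.png

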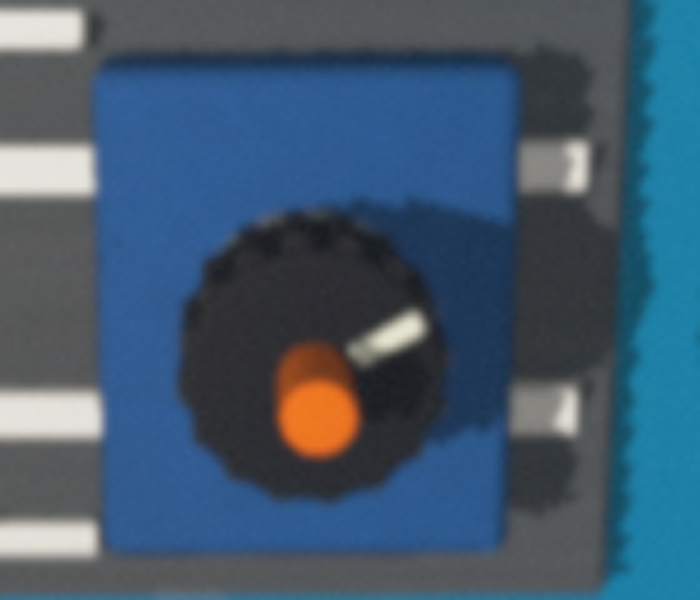

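The tip is at (333,223), within 1 px of where my triangulated point predicts it, so I'll go down to the knob.

```bash
python3 -m inch '[[[-3,40,11,0,0,0],[0,45,0,0,0,0],[0,45,0,0,0,0],[0,30,0,0,0,0],[0,10,0,0,0,0],[0,0,0,0,0,0]]]' 70
python3 - <<'E'
from h import *
report((.6105,-.0987,.056))
crop(cam("scene"),210,180,160,120,5,"s2.png")
E
```

```text
t: 4.7
tool_pos: [0.6106, -0.0988, 0.0567]
orientation: [-0.328, 2.051, -2.05]
force: [0.1, 0.8, 0.7]
opening: 0.0698
t4.70 p [ 0.6106 -0.0988  0.0567] q6 1.011 q1 -0.243 F [0.1 0.8 0.7] T [-0.02  0.15 -0.07] op 0.0698
R [[-0.95, -0.001, 0.312], [-0.312, 0.0, -0.95], [0.0, -1.0, -0.0]] zyaw -1.254
shift tool mm [ 0.1  0.7 -0.1]
```

View pics/s2.png

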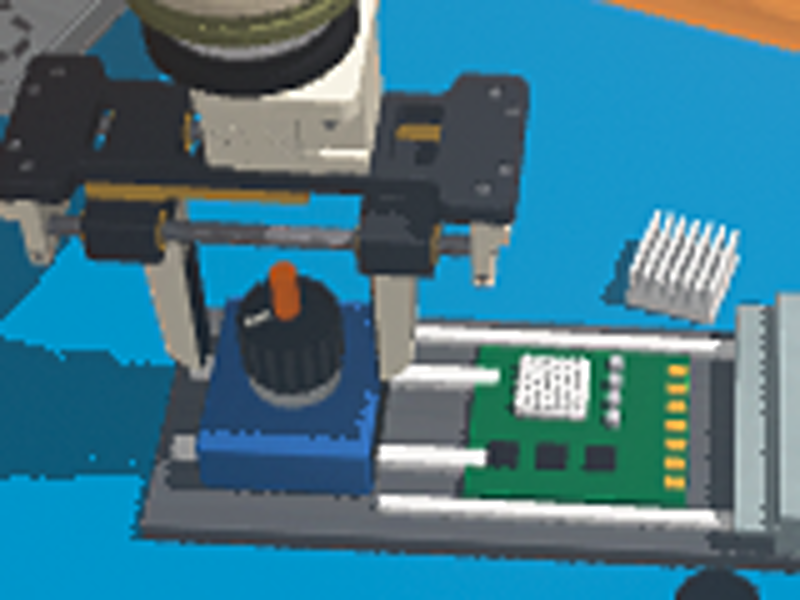

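The fingers straddle the knob at the right height, and the bolt stays visible in the scene view. I'll close the grip.

```bash
python3 -m inch '[[[0,0,0,0,0,0],[0,0,0,0,0,0],[0,0,0,0,0,0],[0,0,0,0,0,0]]]' 30 35
python3 - <<'E'
from h import *
report((.6105-.309*.035,-.0987+.951*.035,.056))
E
```

```text
t: 5.25
tool_pos: [0.6109, -0.0987, 0.0571]
orientation: [-0.326, 2.051, -2.051]
force: [-1.2, 0.8, 2.9]
opening: 0.0396
t5.25 p [ 0.6109 -0.0987  0.0571] q6 1.012 q1 -0.243 F [-1.2  0.8  2.9] T [0.04 0.24 0.03] op 0.0396
R [[-0.951, 0.001, 0.311], [-0.311, -0.0, -0.951], [-0.001, -1.0, 0.0]] zyaw -1.255
shift tool mm [  0.3   1.1 -35.2]
```

```bash
python3 -m inch '[[[0,0,-8,0,0,0],[0,0,-8,0,0,0],[0,0,-8,0,0,0],[0,0,-8,0,0,0],[0,0,-6,0,0,0],[0,0,0,0,0,0]]]'
python3 - <<'E'
from h import *
report()
crop(cam("scene"),230,200,160,110,5,"s3.png")
E
```

```text
t: 6.0
tool_pos: [0.599, -0.0633, 0.0571]
orientation: [-0.326, 2.049, -2.052]
force: [-0.6, -4.3, 3.4]
opening: 0.0393
t6.00 p [ 0.599  -0.0633  0.0571] q6 1.066 q1 -0.190 F [-0.6 -4.3  3.4] T [-0.73  0.34 -0.05] op 0.0393
R [[-0.951, 0.001, 0.311], [-0.311, -0.001, -0.951], [-0.0, -1.0, 0.002]] zyaw -1.255
```

View pics/s3.png

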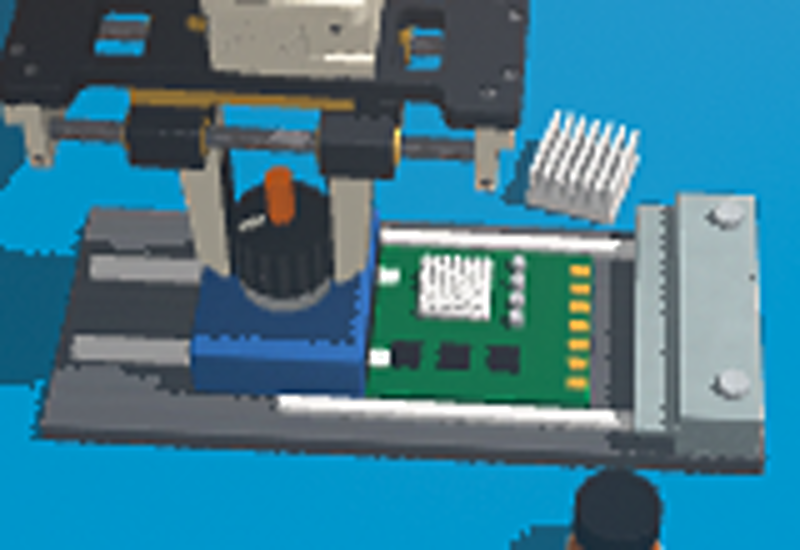

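The jaw face now meets the board's near edge, about (370,330) in the crop, and the board is still short of the lip. I'll push on.

```bash
python3 -m inch '[[[0,0,-5,0,0,0],[0,0,-5,0,0,0],[0,0,-5,0,0,0],[0,0,-5,0,0,0],[0,0,-4,0,0,0],[0,0,0,0,0,0]]]'
python3 - <<'E'
from h import *
report()
crop(cam("scene"),230,200,160,110,5,"s4.png")
E
```

```text
t: 6.8
tool_pos: [0.5915, -0.0409, 0.0571]
orientation: [-0.326, 2.049, -2.053]
force: [-2.0, -6.1, 4.0]
opening: 0.0395
t6.80 p [ 0.5915 -0.0409  0.0571] q6 1.101 q1 -0.154 F [-2.  -6.1  4. ] T [-1.11  0.49  0.03] op 0.0395
R [[-0.951, 0.0, 0.31], [-0.31, -0.002, -0.951], [0.0, -1.0, 0.002]] zyaw -1.255
```

View pics/s4.png

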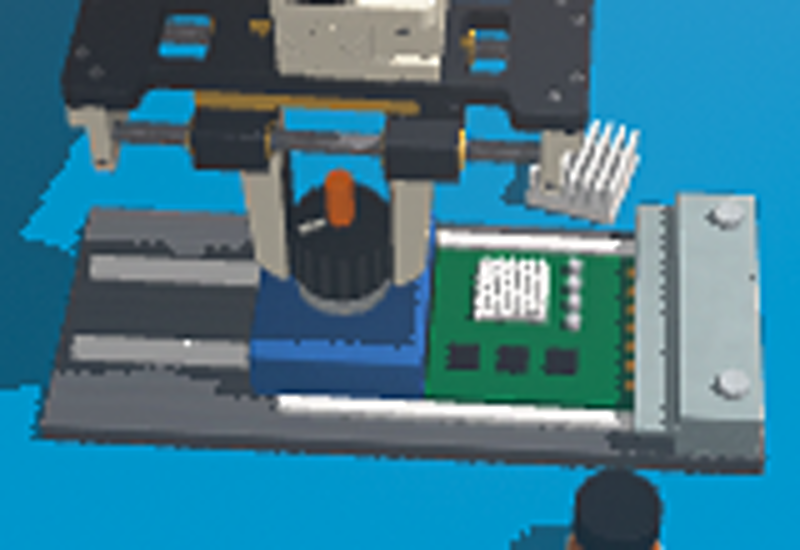

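```bash
python3 -m inch '[[[0,0,-5,0,0,0],[0,0,-4,0,0,0],[0,0,-1.5,0,0,0],[0,0,0,0,0,0]]]'
python3 -m inch '[[[0,0,-1,0,0,0],[0,0,-1,0,0,0]]]'
python3 -m inch '[[[0,0,-1,0,0,0],[0,0,-1,0,0,0]]]'
```

```text
t: 7.35
tool_pos: [0.5883, -0.0314, 0.0571]
orientation: [-0.326, 2.049, -2.054]
force: [-1.0, -8.2, 4.0]
opening: 0.0396
t: 7.6
tool_pos: [0.5883, -0.0313, 0.0572]
orientation: [-0.325, 2.046, -2.056]
force: [2.1, -17.8, -1.6]
opening: 0.0397
t: 7.85
tool_pos: [0.5882, -0.0311, 0.0572]
orientation: [-0.323, 2.043, -2.059]
force: [5.4, -26.0, -3.8]
opening: 0.0394
```

The force is climbing and motion has stopped at about 71 mm. I'll check in pictures that this is the stop and not a snag.

```bash

python3 - <<'E'
from h import *
report()
c=cam("scene");crop(c,230,200,160,110,5,"s5.png")
import numpy as np
w=cam("wrist");cv2.imwrite("pics/w5.png",w["image"])
# measure board/jaw edge: predicted jaw-face/board-edge line
k=np.array([.5882,-.0311]); yh=np.array([-.309,.951]);xh=np.array([.951,.309])
for n,z,dy,dx in [("jawfaceL",.04,35,42),("jawfaceR",.04,35,-42),("boardfarL at lip",.018,35+74,40)]:
    print(n,((proj(c,np.r_[k+yh*dy/1e3+xh*dx/1e3,z])[0]-[230,200])*5).round(0))
E
```

```text
t7.85 p [ 0.5882 -0.0311  0.0572] q6 1.123 q1 -0.135 F [  5.4 -26.   -3.8] T [-4.5  -0.72  0.  ] op 0.0394
R [[-0.951, 0.003, 0.309], [-0.309, -0.008, -0.951], [-0.0, -1.0, 0.008]] zyaw -1.256
jawfaceL [446. 362.]
jawfaceR [460. 205.]
boardfarL at lip [631. 403.]
```

View pics/s5.png

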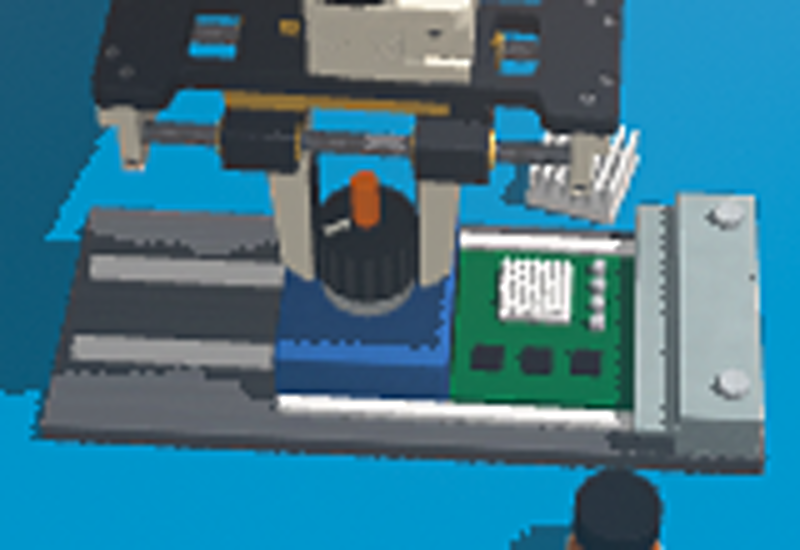

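View pics/w5.png

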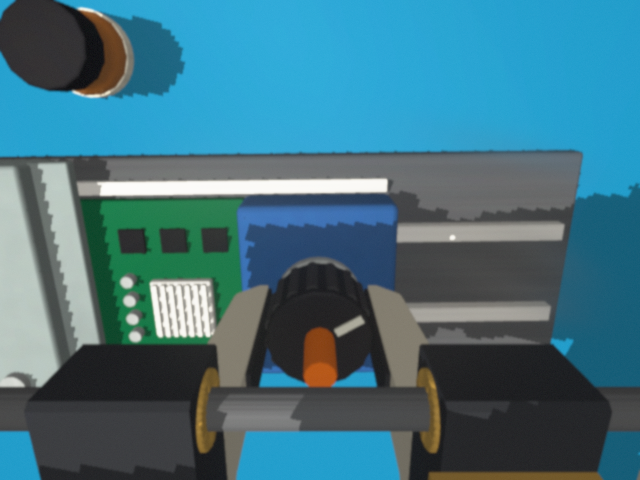

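```bash

python3 - <<'E'
from h import *
t=cam("top");c=cam("scene");crop(t,260,185,140,100,5,"t5.png"); crop(c,305,225,80,70,10,"s5b.png")
k=np.array([.5882,-.0311]); yh=np.array([-.309,.951])
T=lambda a,b:(260+a/5-.4,185+b/5-.4); S=lambda a,b:(230+a/5-.4,200+b/5-.4)
for z in (.038,.034,.03):
  print(z,[round(float((atz(t,T(*p),z)[:2]-k)@yh-.035),4) for p in [(147,195),(212,410)]],[round(float((atz(c,S(*p),z)[:2]-k)@yh-.035),4) for p in [(637,205),(636,372)]])
E
```

```text
0.038 [0.0702, 0.0729] [0.0729, 0.0739]
0.034 [0.0701, 0.0728] [0.0731, 0.0741]
0.03 [0.0701, 0.0728] [0.0733, 0.0743]
```

View pics/t5.png

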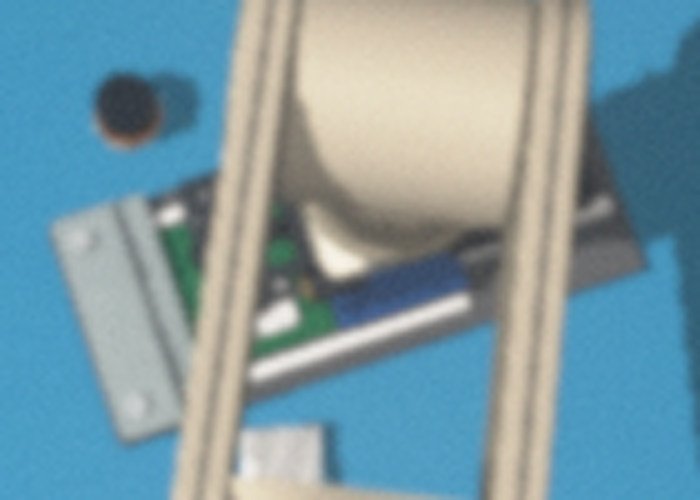

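View pics/s5b.png

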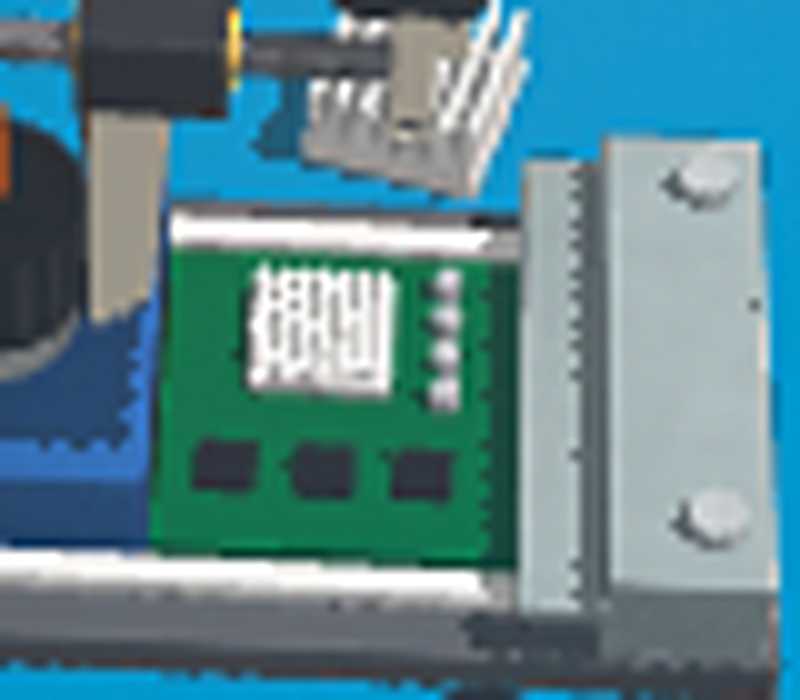

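The jaw face to the lip edge measures 70–74 mm. 74 mm means home, while a snag at the lip would read about 90 mm, so the board is home under the lip. I'll ease the push a bit, keep some preload, and start turning backward while watching the tip in the wrist view.

```bash
cat > look.py <<'E'
import sys
from h import *
def blob(im,box):
    x0,y0,x1,y1=box; a=cv2.cvtColor(im[y0:y1,x0:x1],cv2.COLOR_BGR2HSV)
    m=cv2.inRange(a,(3,170,90),(14,255,255)); n,l,st,ce=cv2.connectedComponentsWithStats(m)
    if n<2: return None
    i=1+np.argmax(st[1:,4]); return [int(v) for v in st[i]+np.array([x0,y0,0,0,0])]
s=monitor.read_state();R=cv2.Rodrigues(np.array(s["orientation"],float))[0]
w=cam("wrist");b=blob(w["image"],(285,290,360,405)); sc=cam("scene");bs=blob(sc["image"],(285,222,325,262))
print("t%.2f"%s["t"],"yaw %.3f q6 %.3f"%(np.arctan2(R[1,2],R[0,2]),s["q"][5]),np.round(s["tool_pos"],4),"F",np.round(s["force"],1),"Tz %.2f"%s["wrist_torque"][2],"op %.4f"%s["opening"],"wrist",b,"scene",bs)
if len(sys.argv)>1: sys.exit(1 if (b is None or b[1]+b[3]<float(sys.argv[1])) else 0)
E
python3 -m inch '[[[0,0,1.2,0,0,0],[0,0,1.2,0,0,0]]]'; python3 look.py
python3 -m inch '[[[0,0,0,0,-0.1,0]]]' >/dev/null; python3 look.py
python3 -m inch '[[[0,0,0,0,-0.1,0]]]' >/dev/null; python3 look.py
```

```text
t: 8.3
tool_pos: [0.5883, -0.0314, 0.0571]
orientation: [-0.325, 2.047, -2.056]
force: [0.4, -12.5, 2.2]
opening: 0.0393
t8.30 yaw -1.256 q6 1.120 [ 0.5883 -0.0314  0.0571] F [  0.4 -12.5   2.2] Tz 0.03 op 0.0393 wrist [302, 328, 34, 59, 1740] scene [300, 235, 6, 10, 47]
t8.53 yaw -1.154 q6 1.018 [ 0.5882 -0.0313  0.0571] F [  0.3 -14.    1.2] Tz 0.01 op 0.0392 wrist [302, 328, 34, 59, 1736] scene [300, 235, 6, 10, 48]
t8.75 yaw -1.054 q6 0.918 [ 0.5883 -0.0313  0.0571] F [  0.7 -13.8   1.1] Tz -0.04 op 0.0396 wrist [302, 328, 34, 59, 1731] scene [300, 235, 6, 10, 47]
```

```bash
M="python3 -m inch"; 
python3 -m inch '[[[0,0,0,0,-0.1,0]]]' >/dev/null; python3 look.py 380 && 
python3 -m inch '[[[0,0,0,0,-0.1,0]]]' >/dev/null && python3 look.py 380 && 
python3 -m inch '[[[0,0,0,0,-0.08,0]]]' >/dev/null && python3 look.py 380 && 
python3 -m inch '[[[0,0,0,0,-0.08,0]]]' >/dev/null && python3 look.py 380 && 
python3 -m inch '[[[0,0,0,0,-0.08,0]]]' >/dev/null && python3 look.py 380 && 
python3 -m inch '[[[0,0,0,0,-0.08,0]]]' >/dev/null && python3 look.py 380
python3 - <<'E'
from h import *
crop(cam("wrist"),220,230,200,180,3,"w6.png")
E
```

```text
t8.97 yaw -0.954 q6 0.818 [ 0.5883 -0.0313  0.0571] F [  1.2 -14.6   0.5] Tz -0.05 op 0.0392 wrist [302, 328, 34, 59, 1732] scene [301, 235, 5, 10, 44]
t9.20 yaw -0.854 q6 0.718 [ 0.5883 -0.0313  0.0571] F [  0.9 -13.6   1.7] Tz -0.05 op 0.0396 wrist [302, 328, 34, 59, 1728] scene [301, 235, 5, 10, 44]
t9.43 yaw -0.774 q6 0.638 [ 0.5883 -0.0313  0.0571] F [  0.3 -14.6   1. ] Tz -0.08 op 0.0395 wrist [302, 328, 34, 59, 1731] scene [300, 235, 6, 10, 47]
t9.65 yaw -0.694 q6 0.558 [ 0.5883 -0.0313  0.0571] F [  1.1 -14.6   1.4] Tz -0.03 op 0.0398 wrist [302, 328, 34, 59, 1726] scene [301, 235, 5, 10, 46]
t9.88 yaw -0.615 q6 0.478 [ 0.5882 -0.0313  0.0571] F [  0.4 -14.6   1.5] Tz -0.03 op 0.0395 wrist [302, 328, 34, 59, 1732] scene [301, 235, 5, 10, 39]
t10.10 yaw -0.535 q6 0.398 [ 0.5883 -0.0313  0.0571] F [  0.8 -14.2   2.2] Tz -0.04 op 0.0396 wrist [302, 328, 34, 59, 1730] scene [301, 238, 5, 7, 30]
```

View pics/w6.png

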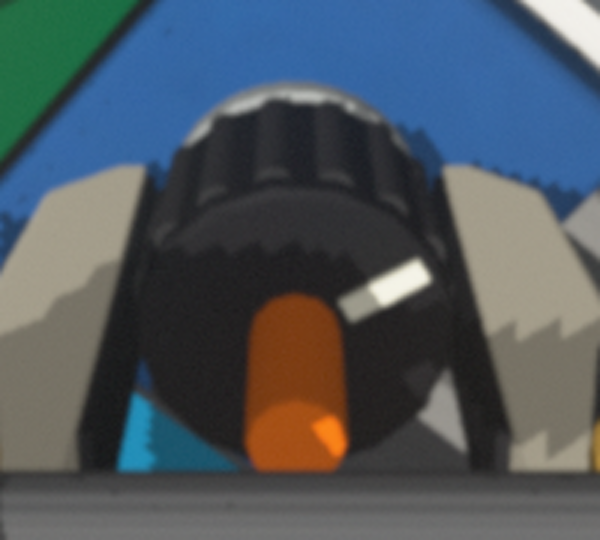

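The mark sits fixed relative to the fingers, so nothing is slipping, and the tip is still high at wrist (318,378). I'll carry on.

```bash

python3 look.py 380 &&
python3 -m inch '[[[0,0,0,0,-0.08,0]]]' >/dev/null && python3 look.py 380 && 
python3 -m inch '[[[0,0,0,0,-0.08,0]]]' >/dev/null && python3 look.py 380 && 
python3 -m inch '[[[0,0,0,0,-0.08,0]]]' >/dev/null && python3 look.py 380 && 
python3 -m inch '[[[0,0,0,0,-0.08,0]]]' >/dev/null && python3 look.py 380 && 
python3 -m inch '[[[0,0,0,0,-0.08,0]]]' >/dev/null && python3 look.py 380 && 
python3 -m inch '[[[0,0,0,0,-0.08,0]]]' >/dev/null && python3 look.py 380 && 
python3 -m inch '[[[0,0,0,0,-0.08,0]]]' >/dev/null && python3 look.py 380 && 
python3 -m inch '[[[0,0,0,0,-0.08,0]]]' >/dev/null && python3 look.py 380
python3 look.py
python3 - <<'E'
from h import *
crop(cam("wrist"),220,230,200,180,3,"w7.png")
crop(cam("scene"),260,200,100,80,6,"s7.png")
E
```

```text
t10.25 yaw -0.535 q6 0.399 [ 0.5883 -0.0312  0.0571] F [  0.1 -13.8   1.1] Tz -0.01 op 0.0396 wrist [302, 328, 34, 59, 1730] scene [301, 237, 5, 8, 31]
t10.47 yaw -0.455 q6 0.318 [ 0.5882 -0.0313  0.0571] F [  0.6 -14.    1.6] Tz -0.02 op 0.0394 wrist [302, 328, 34, 59, 1727] scene [301, 239, 5, 6, 24]
t10.70 yaw -0.375 q6 0.238 [ 0.5883 -0.0312  0.0571] F [  0.9 -14.    1.4] Tz -0.06 op 0.0393 wrist [301, 328, 35, 60, 1733] scene [301, 241, 5, 4, 16]
t10.93 yaw -0.294 q6 0.158 [ 0.5883 -0.0312  0.0571] F [  0.7 -14.4   2.2] Tz -0.06 op 0.0394 wrist [301, 328, 35, 60, 1742] scene [302, 241, 4, 4, 9]
t11.15 yaw -0.214 q6 0.078 [ 0.5882 -0.0312  0.0571] F [  1.2 -14.5   1.2] Tz -0.01 op 0.0394 wrist [301, 328, 35, 60, 1731] scene [304, 243, 2, 2, 2]
t11.38 yaw -0.134 q6 -0.002 [ 0.5882 -0.0312  0.0571] F [  0.1 -14.    1.7] Tz -0.04 op 0.0395 wrist [301, 328, 34, 59, 1733] scene [302, 244, 1, 1, 1]
t11.60 yaw -0.054 q6 -0.082 [ 0.5882 -0.0312  0.0571] F [  0.3 -13.5   0.9] Tz -0.06 op 0.0390 wrist [301, 328, 34, 59, 1737] scene [304, 244, 1, 1, 1]
t11.82 yaw 0.026 q6 -0.162 [ 0.5882 -0.0312  0.0571] F [  0.4 -14.3   0.3] Tz 0.00 op 0.0394 wrist [301, 328, 34, 59, 1738] scene None
t12.05 yaw 0.105 q6 -0.242 [ 0.5882 -0.0313  0.0571] F [  0.6 -14.3   1. ] Tz -0.08 op 0.0395 wrist [301, 328, 34, 59, 1739] scene None
t12.15 yaw 0.106 q6 -0.243 [ 0.5882 -0.0312  0.0571] F [  0.2 -14.1   1.3] Tz -0.01 op 0.0393 wrist [301, 328, 34, 59, 1736] scene None
```

View pics/w7.png

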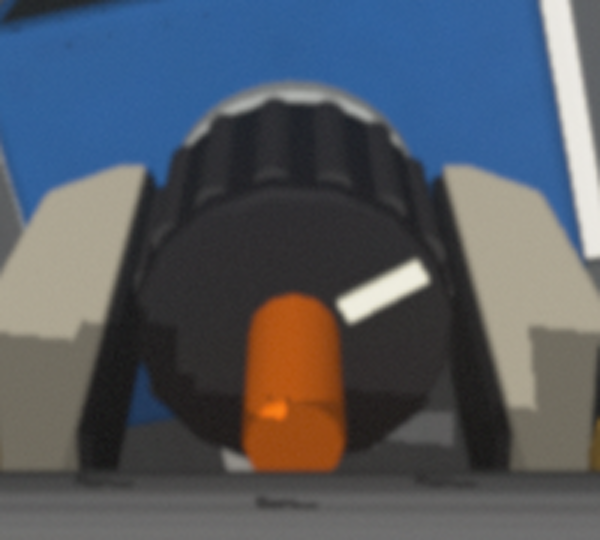

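View pics/s7.png

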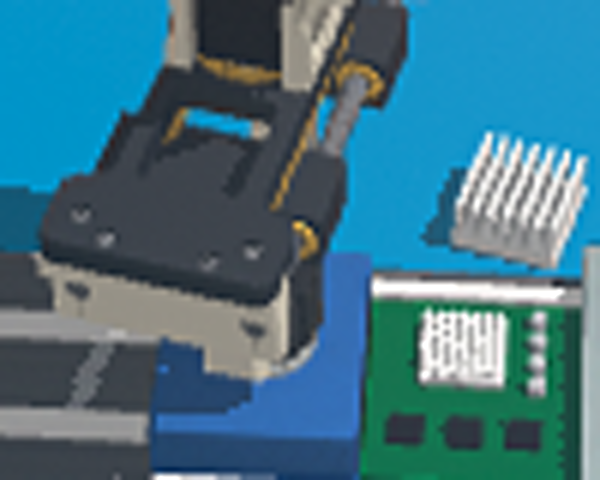

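No drop after 1.36 rad. The scene view is now blocked by the gripper, but the wrist view still shows the tip clearly, so I'll continue.

```bash

python3 -m inch '[[[0,0,0,0,-0.08,0]]]' >/dev/null && python3 look.py 380 && 
python3 -m inch '[[[0,0,0,0,-0.08,0]]]' >/dev/null && python3 look.py 380 && 
python3 -m inch '[[[0,0,0,0,-0.08,0]]]' >/dev/null && python3 look.py 380 && 
python3 -m inch '[[[0,0,0,0,-0.08,0]]]' >/dev/null && python3 look.py 380 && 
python3 -m inch '[[[0,0,0,0,-0.08,0]]]' >/dev/null && python3 look.py 380 && 
python3 -m inch '[[[0,0,0,0,-0.08,0]]]' >/dev/null && python3 look.py 380 && 
python3 -m inch '[[[0,0,0,0,-0.08,0]]]' >/dev/null && python3 look.py 380 && 
python3 -m inch '[[[0,0,0,0,-0.08,0]]]' >/dev/null && python3 look.py 380 &&
python3 -m inch '[[[0,0,0,0,-0.08,0]]]' >/dev/null && python3 look.py 380 && 
python3 -m inch '[[[0,0,0,0,-0.08,0]]]' >/dev/null && python3 look.py 380
python3 look.py
python3 - <<'E'
from h import *
crop(cam("wrist"),220,230,200,180,3,"w8.png")
E
```

```text
t12.47 yaw 0.185 q6 -0.322 [ 0.5882 -0.0312  0.0571] F [  0.6 -14.    2.4] Tz -0.02 op 0.0392 wrist [301, 328, 34, 59, 1738] scene None
t12.70 yaw 0.266 q6 -0.402 [ 0.5882 -0.0312  0.0571] F [  1.1 -14.5   0.9] Tz -0.08 op 0.0398 wrist [301, 328, 33, 52, 1422] scene None
t12.93 yaw 0.346 q6 -0.482 [ 0.5882 -0.0312  0.0571] F [  0.7 -14.    1.8] Tz -0.01 op 0.0392 wrist [301, 328, 33, 50, 1365] scene None
t13.03 yaw 0.346 q6 -0.483 [ 0.5881 -0.0313  0.0571] F [  0.4 -14.6   1.5] Tz 0.03 op 0.0396 wrist [301, 328, 33, 50, 1361] scene None
```

View pics/w8.png

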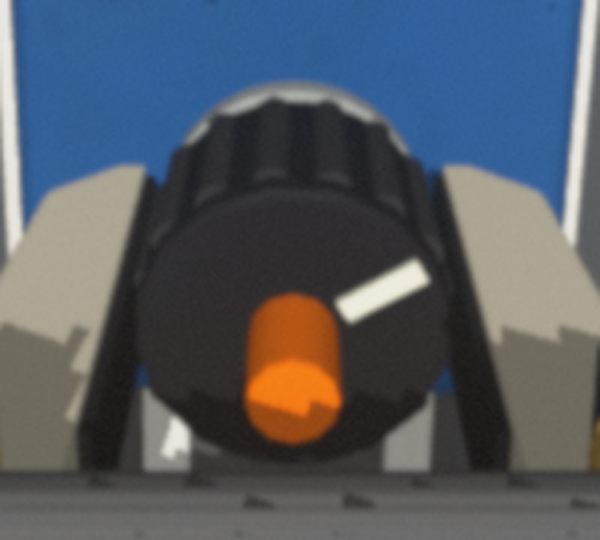

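The drop shows in the wrist view: the tip centre is now at (318,364) and the blob height went from 59 to 50 px. It was still falling at yaw 0.266, so it began at about yaw 0.23. One forward turn from there ends at net yaw 0.23 − 6.283 = −6.05. I'll turn forward in two grips, the first 3.0 rad.

```bash

python3 -m inch '[[[0,0,0,0,0.15,0],[0,0,0,0,0.187,0],[0,0,0,0,0.187,0],[0,0,0,0,0.187,0],[0,0,0,0,0.187,0],[0,0,0,0,0.187,0],[0,0,0,0,0.187,0],[0,0,0,0,0.187,0]]]' >/dev/null; python3 look.py
python3 -m inch '[[[0,0,0,0,0.187,0],[0,0,0,0,0.187,0],[0,0,0,0,0.187,0],[0,0,0,0,0.187,0],[0,0,0,0,0.187,0],[0,0,0,0,0.187,0],[0,0,0,0,0.187,0],[0,0,0,0,0.15,0]]]' >/dev/null; python3 look.py
python3 - <<'E'
from h import *
crop(cam("wrist"),220,230,200,180,3,"w9.png")
report((.5882,-.0312,.0571))
E
```

```text
t14.18 yaw -1.121 q6 0.985 [ 0.5883 -0.0313  0.0571] F [  0.2 -14.    0.6] Tz 0.02 op 0.0396 wrist [303, 328, 32, 46, 1235] scene [300, 238, 6, 7, 34]
t15.28 yaw -2.579 q6 2.443 [ 0.5882 -0.0314  0.0571] F [  1.5 -13.9   1.6] Tz 0.02 op 0.0394 wrist [303, 326, 32, 44, 766] scene None
t15.43 p [ 0.5882 -0.0314  0.0571] q6 2.439 q1 -0.138 F [  0.6 -14.7   1.7] T [-2.38  0.11  0.02] op 0.0393
R [[-0.537, 0.001, -0.844], [0.844, -0.004, -0.537], [-0.004, -1.0, 0.001]] zyaw -2.575
shift tool mm [ 0.1  0.  -0.1]
```

View pics/w9.png

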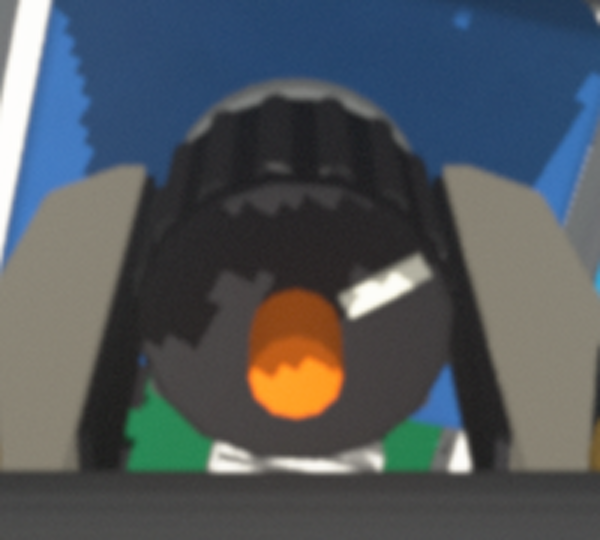

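The tip is lower and the mark is unchanged relative to the fingers. Before regrasping I'll ease most of the push, record the mark direction, and open.

```bash
cat > mark.py <<'E'
from h import *
w=cam("wrist"); a=w["image"][260:400,240:420]; g=cv2.cvtColor(a,cv2.COLOR_BGR2HSV)
m=cv2.inRange(g,(15,0,100),(45,70,255)); n,l,st,ce=cv2.connectedComponentsWithStats(m)
for i in range(1,n):
    if 60<st[i,4]<900 and 270<ce[i][0]+240<370:
        p=ce[i]+[240,260]; X=atz(w,p,.078); s=monitor.read_state()
        r=cv2.minAreaRect(np.argwhere(l==i)[:,::-1].astype(np.float32)); b=cv2.boxPoints(r)+[240,260]
        k=np.array(X[:2])
        print("blob",p.round(1),st[i].tolist(),"world",X.round(4),"ang(from tcp) %.3f"%np.arctan2(*(X[:2]-np.array(s["tool_pos"])[:2])[::-1]))
E
python3 -m inch '[[[-1.9,0,0.5,0,0,0],[0,0,0,0,0,0]]]'; python3 mark.py
python3 -m inch '[[[0,0,0,0,0,0],[0,0,0,0,0,0],[0,0,0,0,0,0]]]' 58; python3 mark.py
python3 - <<'E'
from h import *
crop(cam("wrist"),220,230,200,180,3,"w10.png")
report((.5882,-.0313,.0571))
E
```

```text
t: 15.68
tool_pos: [0.5882, -0.0315, 0.0571]
orientation: [-0.885, -1.613, 1.616]
force: [-3.0, -6.5, 4.9]
opening: 0.0395
blob [347.8 325.8] [93, 55, 31, 22, 328] world [ 0.5824 -0.0431  0.078 ] ang(from tcp) -2.037
blob [316.7 383.6] [49, 117, 58, 11, 373] world [ 0.5787 -0.0164  0.078 ] ang(from tcp) 2.137
t: 16.1
tool_pos: [0.5881, -0.0298, 0.0564]
orientation: [-0.884, -1.615, 1.614]
force: [-0.3, -0.4, -0.6]
opening: 0.0575
blob [350.1 323.4] [95, 53, 31, 22, 320] world [ 0.5824 -0.043   0.078 ] ang(from tcp) -1.987
blob [317.5 382.6] [50, 114, 58, 14, 509] world [ 0.5788 -0.0158  0.078 ] ang(from tcp) 2.158
t16.20 p [ 0.5882 -0.0299  0.0565] q6 2.435 q1 -0.138 F [ 0.3 -0.1  0.3] T [0.01 0.14 0.04] op 0.0578
R [[-0.539, -0.0, -0.843], [0.843, 0.0, -0.539], [0.0, -1.0, 0.0]] zyaw -2.573
shift tool mm [-1.2 -0.6  0.7]
```

View pics/w10.png

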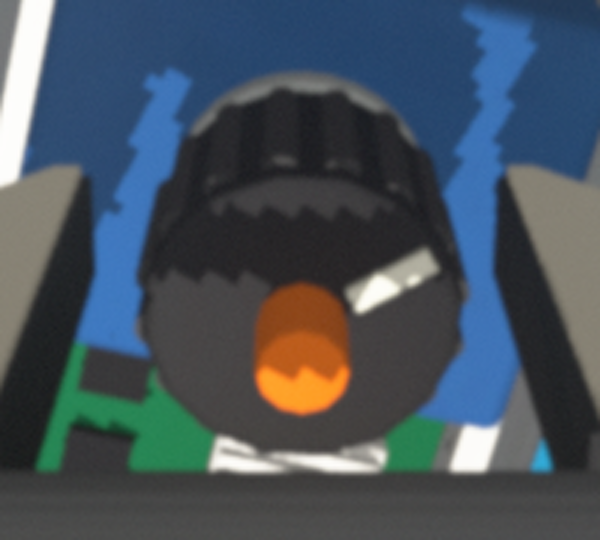

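The mark stayed put in the world at (0.5824,−0.0430), so releasing didn't turn the knob. I'll recentre and rotate back 3.45 rad.

```bash

python3 -m inch '[[[-1.3,0,0.7,0,0,0],[0,0,0,0,-0.187,0],[0,0,0,0,-0.187,0],[0,0,0,0,-0.187,0],[0,0,0,0,-0.187,0],[0,0,0,0,-0.187,0],[0,0,0,0,-0.187,0],[0,0,0,0,-0.187,0]]]' >/dev/null
python3 -m inch '[[[0,0,0,0,-0.187,0],[0,0,0,0,-0.187,0],[0,0,0,0,-0.187,0],[0,0,0,0,-0.187,0],[0,0,0,0,-0.187,0],[0,0,0,0,-0.187,0],[0,0,0,0,-0.187,0],[0,0,0,0,-0.187,0]]]'>/dev/null
python3 -m inch '[[[0,0,0,0,-0.187,0],[0,0,0,0,-0.187,0],[0,0,0,0,-0.187,0],[0,0,0,0,-0.084,0],[0,0,0,0,0,0]]]'
python3 mark.py
python3 - <<'E'
from h import *
crop(cam("wrist"),220,230,200,180,3,"w11.png")
report((.5882,-.0315,.0571))
E
```

```text
t: 18.82
tool_pos: [0.5884, -0.0317, 0.0566]
orientation: [-1.502, 0.543, -0.543]
force: [0.9, -0.1, 0.4]
opening: 0.0583
blob [284.4 347.3] [29, 81, 31, 14, 279] world [ 0.582  -0.0424  0.078 ] ang(from tcp) -2.107
blob [291.6 383. ] [42, 118, 21, 10, 146] world [ 0.5953 -0.0504  0.078 ] ang(from tcp) -1.217
t18.93 p [ 0.5884 -0.0317  0.0566] q6 -1.016 q1 -0.141 F [0.  0.1 0.2] T [ 0.01 -0.05 -0.03] op 0.0582
R [[0.767, -0.0, 0.641], [-0.641, 0.0, 0.767], [-0.0, -1.0, -0.0]] zyaw 0.875
shift tool mm [-0.3 -0.5  0.1]
```

View pics/w11.png

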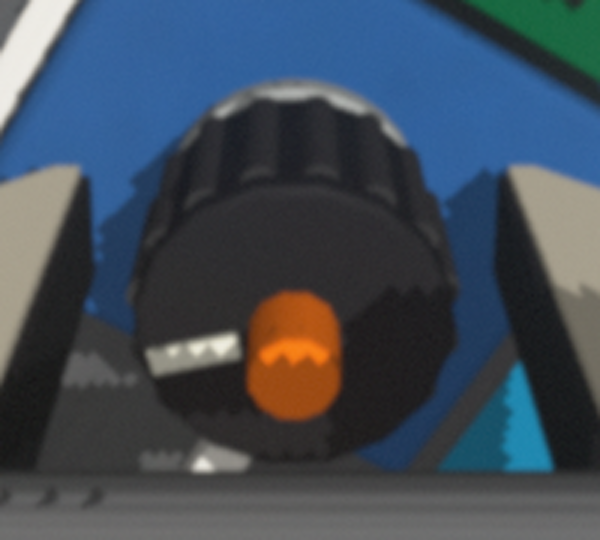

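```bash

python3 -m inch '[[[0,0,0,0,0,0],[0,0,0,0,0,0],[0,0,0,0,0,0]]]' 30 40
python3 mark.py
python3 -m inch '[[[-1.3,0,0.8,0,0,0],[-1.2,0,0.8,0,0,0],[0,0,0,0,0,0]]]'
python3 mark.py; python3 look.py
```

```text
t: 19.3
tool_pos: [0.5884, -0.0317, 0.0566]
orientation: [-1.502, 0.543, -0.543]
force: [0.1, -0.1, -0.4]
opening: 0.0396
blob [284.3 347.3] [29, 81, 31, 14, 283] world [ 0.582  -0.0425  0.078 ] ang(from tcp) -2.107
blob [291.8 382.8] [43, 118, 20, 9, 132] world [ 0.5953 -0.0503  0.078 ] ang(from tcp) -1.214
t: 19.73
tool_pos: [0.5883, -0.0315, 0.0567]
orientation: [-1.505, 0.541, -0.546]
force: [3.6, -11.5, -4.9]
opening: 0.0392
blob [284.  347.8] [29, 81, 31, 14, 274] world [ 0.582  -0.0424  0.078 ] ang(from tcp) -2.091
blob [291.5 382.9] [42, 118, 21, 9, 131] world [ 0.5952 -0.0502  0.078 ] ang(from tcp) -1.216
t19.77 yaw 0.876 q6 -1.013 [ 0.5883 -0.0315  0.0567] F [  4.2 -12.6  -5.6] Tz 0.05 op 0.0395 wrist [302, 328, 31, 43, 1114] scene None
```

Regripped at 40 mm opening with the knob undisturbed and about 13 N pushing home. Net angle so far is −2.575 and the target is −6.05, so 3.475 rad more.

```bash

python3 -m inch '[[[0,0,0,0,0.15,0],[0,0,0,0,0.187,0],[0,0,0,0,0.187,0],[0,0,0,0,0.187,0],[0,0,0,0,0.187,0],[0,0,0,0,0.187,0],[0,0,0,0,0.187,0],[0,0,0,0,0.187,0]]]' >/dev/null; python3 look.py
python3 -m inch '[[[0,0,0,0,0.187,0],[0,0,0,0,0.187,0],[0,0,0,0,0.187,0],[0,0,0,0,0.187,0],[0,0,0,0,0.187,0],[0,0,0,0,0.187,0],[0,0,0,0,0.187,0],[0,0,0,0,0.187,0]]]' >/dev/null; python3 look.py
python3 -m inch '[[[0,0,0,0,0.187,0],[0,0,0,0,0.187,0],[0,0,0,0,0.146,0],[0,0,0,0,0,0],[0,0,0,0,0,0]]]' >/dev/null; python3 look.py
python3 - <<'E'
from h import *
w=cam("wrist");crop(w,220,230,200,180,3,"w12.png"); crop(cam("scene"),250,200,140,110,5,"s12.png")
print(proj(w,[(.588,-.0315,.078+h) for h in (.004,.006,.008)]).round(1).tolist())
E
```

```text
t20.88 yaw -0.589 q6 0.452 [ 0.5881 -0.0315  0.0567] F [  1.9 -11.4  -4.4] Tz 0.08 op 0.0391 wrist [303, 328, 31, 40, 1023] scene [301, 239, 5, 6, 28]
t21.98 yaw -2.085 q6 1.948 [ 0.588  -0.0313  0.0567] F [  2.5 -11.   -2.9] Tz 0.05 op 0.0395 wrist [303, 327, 31, 36, 929] scene None
t22.70 yaw -2.599 q6 2.462 [ 0.588  -0.0312  0.0567] F [  2.8 -10.8  -5.1] Tz -0.03 op 0.0392 wrist [303, 327, 31, 35, 440] scene None
[[317.2, 347.9], [317.2, 351.0], [317.2, 354.2]]
```

View pics/w12.png

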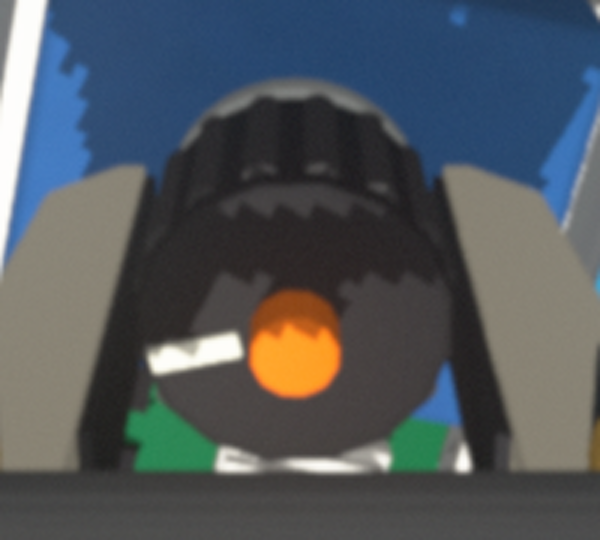

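View pics/s12.png

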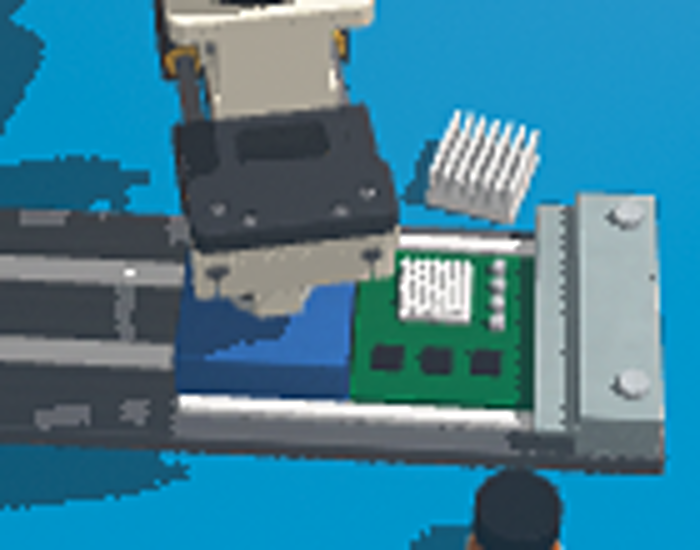

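```bash
python3 look.py; python3 - <<'E'
from h import *
w=cam("wrist"); a=np.linspace(0,6.283,73)
for h in (.005,.006,.007,.010,.014):
    p=proj(w,[(.588+.0055*np.cos(t),-.0315+.0055*np.sin(t),.078+h) for t in a]); print(h,p[:,1].min().round(1),p[:,1].max().round(1),p[:,0].min().round(1),p[:,0].max().round(1))
E
```

```text
t22.90 yaw -2.599 q6 2.462 [ 0.588  -0.0312  0.0567] F [ 2.4 -9.6 -3.4] Tz -0.05 op 0.0394 wrist [303, 327, 31, 35, 441] scene None
0.005 335.6 363.0 301.6 332.8
0.006 337.1 364.6 301.5 332.9
0.007 338.6 366.3 301.4 333.0
0.01 343.3 371.4 301.0 333.3
0.014 349.9 378.6 300.6 333.7
```

Final checks before handing in:
- **Turn:** the mark is still at (195,352) in the crop, as it was at the regrasp, so there was no slip. The knob has turned about 6.28 rad from the drop. The tip height reads about 5–6 mm.
- **Jaw:** its face is at scene column 321, the same as when it was home. The push is still about 10 N and the grip is 39 mm.

```bash
python3 - <<'E'
from plant import robot
print(robot.close_job())
E
```

```text
the job is handed in; nothing more can be done
None
```

The job is done and handed in at about 23 s. The board is home under the lip, the bolt has dropped, and the knob has been turned one full turn forward. The fingers still grip the knob.

**What I did**
- I gripped the knob and slid the jaw about 71 mm until it stopped, with the push rising to 26 N.
- I turned the knob backward about 1.5 rad until the tip dropped, then 0.1 rad too far before stopping.
- I turned it forward in two grips to a net 6.28 rad from my estimate of where the drop began. That estimate is good to about ±0.03 rad.
- I kept a 10–14 N push toward the stop while turning, apart from easing off for the regrasp.

**Last checks**
- **Jaw and board:** at home, the jaw face to the lip edge measured 70–74 mm, where 74 mm is right. The jaw face was at the same scene-image column before handing in.
- **Knob:** the white mark did not move relative to the fingers within either grip, and it held still in the world during the regrasp. Opening at the end was 39 mm, with about 10 N still pushing home.
- **Bolt tip:** in the wrist picture it stood about 5 mm above the knob, up to 1.5 mm below the expected 6 mm. I went by the measured angle because one pixel there is about 0.6 mm and the edge detection was rough.
- **Other things on the bench:** the heat sink and jar had not visibly moved. I did not check the tray, meter, screwdriver or bit case again, but the arm did not work near them.

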